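Hold the inking unit's guard open

ROBOT

A 6-joint arm with a two-finger parallel gripper is mounted at the origin on the work surface. World frame = base frame: x ahead of the robot, y to its left, z up, the work surface at z = 0. Lengths are in m, angles in degrees, forces in N, time in s.
With the tool pointing down it reaches from about 0.375 to 0.975 m from the base axis. Payload 3.8 kg.
Tool frame: the origin (TCP) lies on the front face of the gripper's body, between the roots of the fingers; the fingertips stand 64 mm ahead of it and the grasp point (between the pads) lies 45 mm ahead of it; z points along the fingers, y is the line along which they close (so a half turn about z gives the same grasp; the last joint's range is limited). The gripper opens to 88 mm and grips with 3 to 60 N. Pads are 18 mm wide; open, the fingers measure 123 mm over their backs; the gripper's body (75 mm by 187 mm) begins 45 mm behind the grasp point.
Start: joints at [62.401, 15.12, 91.902, -0, 72.978, -2.114], TCP at [0.29, 0.609, 0.303] pointing down, gripper open.
Joint ranges: [-150.88, 150.88], [-54.13, 125.18], [17.81, 147.31], [-75.09, 255.09], [0, 152.58], [-146.25, 146.25]. Speed limits (degrees/s): [147.25, 147.25, 180, 180, 180, 180].

INTERFACE

Orientations are given as a 3x3 rotation matrix whose columns are the frame's x, y, z axes.
In Python, from workcell import robot, imaging, order gives the robot as it stands.
- The arm moves only by the shell command python3 -m handwheel 'ROWS' [FORCE]. ROWS is JSON, a list of rows, each an object of numbers: "gripper": the opening in per cent of the stroke, from 0 (shut) to 100 (fully open); "x", "y", "z": the shift along the world's x, y, z in m; "spin": the turn about the world's z in rad. A call has 1 to 12 rows; each row shifts and turns the commanded pose from where the row before left it; what a row does not reach is not made up. A row lasts 1/12 s, in which the tool goes at most 41.7 mm and 7.16 degrees, less where a joint would pass 70% of its speed; a pose out of reach is approached as far as the arm can. A call with a gripper value outside its range is refused whole. The fingers move at their own pace and stop on an object; FORCE is the grip in N (left out, the last holds). Time passes only in rows, so rows that do not move let the fingers close. It gives the time, the measured TCP pose, the force, the opening and the grip force at its end, in the units of the state.
- robot.observe(): the state, without advancing time (a new reading comes with each control period).
- imaging.capture(name): name is "scene" or "top" or "wrist"; returns a dict with "frame" (480x640x3 uint8, red, green, blue), "camera_matrix" (3x3 intrinsics, pixels), "rvec" (rotation vector, rad) and "tvec" (3), from world to camera coordinates, as OpenCV has them. Camera axes: x right, y down, z forward; pixel columns grow to the right and rows downward; lengths in m; the calibration is good to about 2 mm. A picture is of the moment at which its call begins. There is no depth.
- order.hand_in(): hands the job in; it is judged then, once.
The state is a dict: "t": time; "joint_pos": joint angles; "qvel": joint speeds; "joint_torque": joint torques, N m; "ee_pos": TCP position; "eef_rot": TCP orientation; "wrist_force": force on the tool from outside, world axes, zero at the start; "moment": the same for the moment, N m; "grip_width": finger opening in m; "grip_force": force on a finger pad.
Only numpy, scipy, OpenCV 4.12 (cv2) and the standard library are available. Lean on these libraries where they do the work, as an engineer would, in place of code of your own. Each camera call takes 0.05 s, during which the arm holds its last target. There are 200 camera calls.

TASK

I need both hands at the rollers of the bench inking unit. Turn the red wing knob of the guard latch a quarter turn anticlockwise until it clicks over to its open stop, then lift the guard by its black handle to 60 degrees and finish still holding the handle there, since the guard springs shut by itself. Do not let the guard drop on the way, and leave the ink tins, the bottle and the ink knife where they are.

Things in the scene. Friction and masses are not known exactly. Their poses are not given: they have to be found in the camera images.
- inker: Bench inking unit, fixed: green side frames 130 mm high, 310 mm wide (y), 290 deep (x), grey motor box on its right (-y). Origin: middle of its underside. x points to its back (hinge side), z up. In this frame (mm): hinge axis x 90, z 115; latch axis x -105, y 95; handle bar, guard shut, x -125, y 0, z 145. Shut guard's top: z 121; nothing near the front tops the latch wing (z 162).
- guard (a joint): Guard angle about its rear hinge: 0 = shut, level over the rollers; grows as its front edge rises; 1.047 = 60 degrees; stop at 1.4. Light grey hood 170 x 250 mm with clear window, 0.4 to 0.7 kg. Weight and a light spring (0.15 N m shut to 0.36 N m fully open) shut it from any angle; 3 to 6 N up at the handle lifts it. It cannot rise while the latch tongue lies over its front edge.
- guard_hinge (a point): Middle of the guard's hinge axis at the back of the unit, 115 mm above the bench. The axis runs along the unit's y. The point turns with the guard: its z axis is upright when shut and leans to the unit's back as the guard opens.
- guard_handle (a point): Black bow handle at the guard's front: round bar 12 mm thick, 100 mm long along the unit's y. Origin: middle of the bar. Shut, it lies 215 mm in front of the hinge axis and 30 mm above it, 24 mm above the guard's top, 45 mm before its edge. At 60 degrees: 81 mm in front of the hinge axis, 201 mm above. The bar can turn between the pads, so the gripper may point down all the way.
- latch (a joint): Angle of the latch about its upright axis, on a post at the left (+y) of the unit's front rail: 0 = locked, brass tongue pointing back over the guard's edge; grows anticlockwise seen from above; 1.571 = open stop, tongue pointing left. A sprung detent holds both ends: about 0.1 N m pushes it past its middle (0.79), then it snaps on to the open stop by itself when let go.
- latch_grip (a point): Grip point on the latch's red wing knob, on its axis, 10 mm under the wing's top, 151 mm above the bench. The wing is a bar 42 mm long, 12 thick, 26 high, lying along the tongue: the point's x axis runs along it (to the unit's back when locked), so the fingers close along the point's y. The brass tongue (58 x 18 x 5 mm) lies 24 mm below the point.
- tin_blue: Ink tin, 102 mm across and 77 mm high, blue lid disc, 0.9 kg, standing loose. Origin: centre of its underside. Bystander.
- tin_red: The same tin with a red lid disc. Bystander.
- wash_bottle: Yellow bottle of roller wash, 64 mm across and 170 mm high, red cap. Origin: centre of its underside. Bystander, to the left of the unit.
- ink_knife: Ink knife 220 mm long with a wooden handle, lying on a pale slab (22 mm high) to the right of the unit. Origin: under its middle. Bystander.

How it is judged:
By the outcome, as a careful person would: the job done as asked, in the order asked, and still so for the second after the job is handed in, while the arm keeps its last pose, push and grip.
It also fails if it takes over 51 s, if anything falls off the work surface, if the arm or the gripper's body presses on something with over 40 N, if the wrist force passes 120 N, or if a joint passes its speed limit or range.

## Working session

There is one attempt and no reset: what is moved stays moved. The work goes in short steps, Python scripts to look and compute and a shell command to move; the robot and the scene stay as the last step left them, time stands still between calls to the robot, and variables do not carry over. Pictures are saved under pics/ and viewed, at most 10 in all, crops included, and the job is handed in when it is done.

```bash
mkdir -p pics
cat > h.py <<'E'
import cv2, numpy as np
from workcell import robot, imaging, order
def cap(n,save=None):
    c=imaging.capture(n)
    if save: cv2.imwrite('pics/'+save+'.png',c['frame'][:,:,::-1])
    return c
def ray(c,uv,z):
    R=cv2.Rodrigues(np.array(c['rvec'],float))[0]; t=np.array(c['tvec'],float).ravel()
    o=-R.T@t; d=R.T@np.linalg.inv(c['camera_matrix'])@np.array([uv[0],uv[1],1.])
    return o+d*(z-o[2])/d[2]
def proj(c,P):
    return cv2.projectPoints(np.array(P,float).reshape(-1,1,3),np.array(c['rvec'],float),np.array(c['tvec'],float),np.array(c['camera_matrix'],float),None)[0].reshape(-1,2)
E
python3 - <<'E'
from h import *
a=cap('top','top0'); b=cap('scene','scene0')
for c in(a,b):
    R=cv2.Rodrigues(np.array(c['rvec'],float))[0]; print(-R.T@np.array(c['tvec']).ravel(), c['camera_matrix'][0])
s=robot.observe(); print(s['t'],s['eef_rot'],s['grip_width'])
E
```

```text
[0.42774445 0.04883601 1.30464277] [505.43079863   0.         314.65918016]
[ 1.01183568 -0.35546608  0.8635272 ] [498.57669439   0.         322.21026577]
0.1 [[-9.02704135e-01  4.30260930e-01 -8.81506299e-04]
 [ 4.30261831e-01  9.02702438e-01 -1.75112599e-03]
 [ 4.22967888e-05 -1.96002719e-03 -9.99998078e-01]] 0.08806774101801423
```

View pics/top0.png

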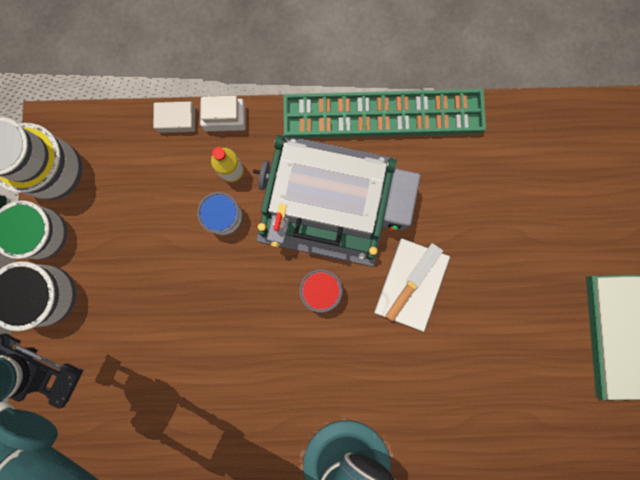

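View pics/scene0.png

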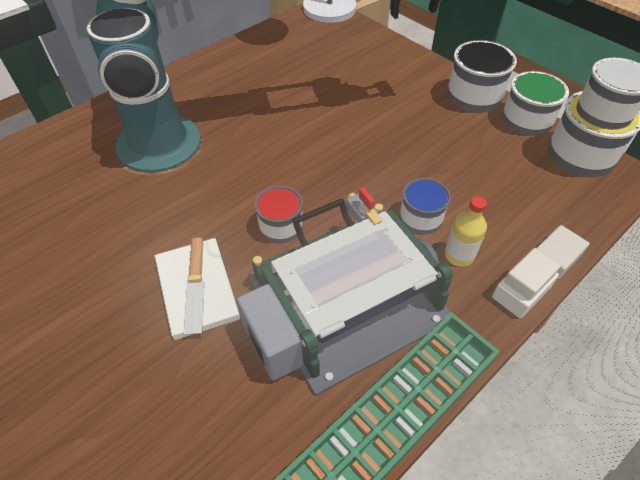

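The top view shows the unit at about (325,195), yawed roughly 10 degrees, with the red wing at (278,220). The dark handle is near (318,235), the blue tin at (220,214) and the red tin at (321,291). The scene view shows the wing at (367,198) and the handle bar from (300,218) to (343,203). Next I'll zoom in on the wing and handle.

Run:
```python
from h import *
a=cap('top'); b=cap('scene')
def red(c,x0,x1,y0,y1,name):
    f=c['frame']; hsv=cv2.cvtColor(f,cv2.COLOR_RGB2HSV)
    m=(((hsv[...,0]<6)|(hsv[...,0]>174))&(hsv[...,1]>150)&(hsv[...,2]>90)).astype(np.uint8)
    k=np.zeros_like(m);k[y0:y1,x0:x1]=m[y0:y1,x0:x1]
    p=np.argwhere(k)[:,::-1]; r=cv2.minAreaRect(p.astype(np.float32)); print(name,len(p),p.mean(0),r); return p.mean(0)
ta=red(a,262,295,195,240,'top'); tb=red(b,350,385,180,215,'scene')
print('wing z.152',ray(a,ta,.152),ray(b,tb,.152))
A=cv2.resize(a['frame'][130:270,250:410],None,fx=5,fy=5,interpolation=cv2.INTER_CUBIC)[:600]
B=cv2.resize(b['frame'][170:330,240:450],None,fx=3.7,fy=3.7,interpolation=cv2.INTER_CUBIC)
A=cv2.resize(a['frame'][130:270,250:410],None,fx=4,fy=4,interpolation=cv2.INTER_CUBIC)
cv2.imwrite('pics/A.png',A[:,:,::-1]);cv2.imwrite('pics/B.png',B[:,:,::-1])
```

```text
top 83 [277.20481928 221.5060241 ] ((277.24322509765625, 221.54052734375), (4.93196964263916, 17.09749412536621), 9.462322235107422)
scene 110 [366.66363636 195.04545455] ((366.8829650878906, 195.19053649902344), (19.903162002563477, 5.835803508758545), 47.48955154418945)
wing z.152 [0.58667943 0.14883028 0.152     ] [0.58451505 0.1548191  0.152     ]
```

View pics/A.png

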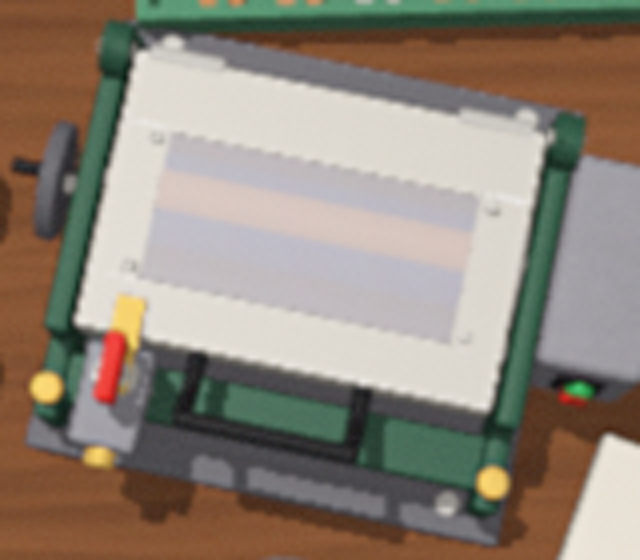

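View pics/B.png

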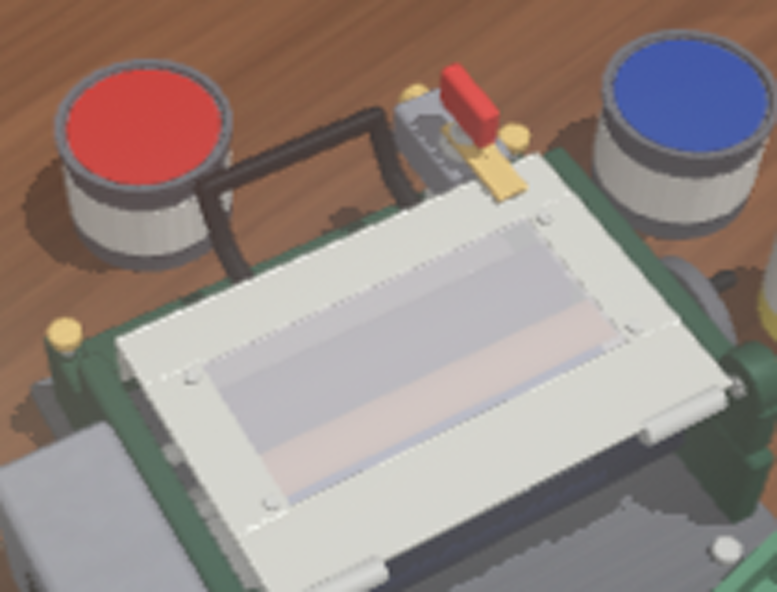

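Crop A shows the handle bar from (178,416) to (352,453), which is (294.5,234) to (338,243) in full pixels, so the yaw is about -12 degrees. Crop B shows the bar from (205,188) to (378,115). The wing and tongue point back, so the latch is locked. Now I'll compute positions from both views.

Run:
```python
from h import *
a=cap('top'); b=cap('scene')
def tri(ua,ub):
    P=[];
    for c in(a,b): P.append(c['camera_matrix']@np.c_[cv2.Rodrigues(np.array(c['rvec'],float))[0],np.array(c['tvec'],float).ravel()])
    X=cv2.triangulatePoints(P[0],P[1],np.array(ua,float).reshape(2,1),np.array(ub,float).reshape(2,1)); return (X[:3]/X[3]).ravel()
cA=lambda p:(250+p[0]/4-.4,130+p[1]/4-.4); cB=lambda p:(240+p[0]/3.7-.4,170+p[1]/3.7-.4)
LA,RA=cA((180,414)),cA((352,450)); LB,RB=cB((376,117)),cB((207,187))
L=tri(LA,LB);R=tri(RA,RB);print('L',L,'R',R,'len',np.linalg.norm(L-R))
for n,c,l,r in(('top',a,LA,RA),('sc',b,LB,RB)):
    l=ray(c,l,.147);r=ray(c,r,.147);d=l-r;print(n,(l+r)/2,np.linalg.norm(d),'yaw',np.degrees(np.arctan2(-d[0],d[1])))
W=tri((277.2,221.5),(366.7,195.0));print('W',W)
print('wing top ends', ray(a,cA((118,335)),.162),ray(a,cA((104,400)),.162))
# guard corners top z .121: front-left, back-left,front-right, back-right
g=[ray(a,cA(p),.121) for p in((78,325),(137,42),(488,410),(550,128))]
for p in g:print(p)
for n,p in(('blue',(219,213)),('red',(321,290))):print(n,ray(a,p,.077))
y=np.radians(-12);
m=(L+R)/2
ux=np.array([np.cos(y),np.sin(y)]);uy=np.array([-ux[1],ux[0]])
print('latch pred from handle',m[:2]+.02*ux+.095*uy)
```

```text
L [0.5597019  0.1097129  0.14789857] R [0.53698791 0.01193487 0.15036854] len 0.10041200385872696
top [0.54804329 0.06011305 0.147     ] 0.10120775211026961 yaw -13.098219040264802
sc [0.54743162 0.06271027 0.147     ] 0.09891169101840902 yaw -14.001244587091511
W [0.58696337 0.14955136 0.15762405]
wing top ends [0.60403865 0.14341535 0.162     ] [0.56676107 0.15182896 0.162     ]
[0.6168837  0.17048706 0.121     ]
[0.78874665 0.13330246 0.121     ]
[ 0.56095307 -0.07058044  0.121     ]
[ 0.72983865 -0.11322351  0.121     ]
blue [0.62128589 0.29860376 0.077     ]
red [0.42804405 0.05144805 0.077     ]
latch pred from handle [0.58765947 0.14958967]
```

The measurements agree: bar length 100 mm, z about 0.147, and the latch predicted from the handle matches the triangulated wing. That gives latch (0.588,0.149), handle (0.548,0.061) and unit yaw -13 degrees. Tool yaw = j1 - j6 + 90, so I'll use the half-turned grasp (spin -167.5 degrees). That leaves room for the +90 degree turn. The fingers will be only part open so they clear the handle's leg.

```bash
python3 -m handwheel '[{"gripper":34,"x":0.0124,"y":-0.0192,"spin":-0.122},{"x":0.0124,"y":-0.0192,"spin":-0.122},{"x":0.0124,"y":-0.0192,"spin":-0.122},{"x":0.0124,"y":-0.0192,"spin":-0.122},{"x":0.0124,"y":-0.0192,"spin":-0.122},{"x":0.0124,"y":-0.0192,"spin":-0.122},{"x":0.0124,"y":-0.0192,"spin":-0.122},{"x":0.0124,"y":-0.0192,"spin":-0.122},{"x":0.0124,"y":-0.0192,"spin":-0.122},{"x":0.0124,"y":-0.0192,"spin":-0.122},{"x":0.0124,"y":-0.0192,"spin":-0.122},{"x":0.0124,"y":-0.0192,"spin":-0.122}]' 30
python3 -c "
from h import *
print(robot.observe()['joint_pos'])"
```

```text
[ 6.24032385e+01  1.51403836e+01  9.19297384e+01  9.43642677e-04
  7.29767356e+01 -2.11283509e+00]invalid input
```

```bash
python3 -m handwheel '[{"gripper":34,"x":0.0124,"y":-0.0192,"z":0,"spin":-0.122},{"gripper":34,"x":0.0124,"y":-0.0192,"z":0,"spin":-0.122},{"gripper":34,"x":0.0124,"y":-0.0192,"z":0,"spin":-0.122},{"gripper":34,"x":0.0124,"y":-0.0192,"z":0,"spin":-0.122},{"gripper":34,"x":0.0124,"y":-0.0192,"z":0,"spin":-0.122},{"gripper":34,"x":0.0124,"y":-0.0192,"z":0,"spin":-0.122},{"gripper":34,"x":0.0124,"y":-0.0192,"z":0,"spin":-0.122},{"gripper":34,"x":0.0124,"y":-0.0192,"z":0,"spin":-0.122},{"gripper":34,"x":0.0124,"y":-0.0192,"z":0,"spin":-0.122},{"gripper":34,"x":0.0124,"y":-0.0192,"z":0,"spin":-0.122},{"gripper":34,"x":0.0124,"y":-0.0192,"z":0,"spin":-0.122},{"gripper":34,"x":0.0124,"y":-0.0192,"z":0,"spin":-0.122}]' 30
python3 -c "
from h import *
print(robot.observe()['joint_pos'])"
```

```text
t: 1.3
ee_pos: [0.4397, 0.3779, 0.3028]
eef_rot: [[0.337, 0.941, 0.0], [0.941, -0.337, 0.0], [0.0, 0.0, -1.0]]
wrist_force: [0.0, 0.0, 0.3]
grip_width: 0.0298
grip_force: 0.0
[3.82161195e+01 4.85545650e+00 1.03846901e+02 9.26569412e-04
 7.12862365e+01 5.79271643e+01]
```

```bash
python3 -m handwheel '[{"gripper":34,"x":0.0124,"y":-0.0191,"z":0,"spin":-0.121},{"gripper":34,"x":0.0124,"y":-0.0191,"z":0,"spin":-0.121},{"gripper":34,"x":0.0124,"y":-0.0191,"z":0,"spin":-0.121},{"gripper":34,"x":0.0124,"y":-0.0191,"z":0,"spin":-0.121},{"gripper":34,"x":0.0124,"y":-0.0191,"z":0,"spin":-0.121},{"gripper":34,"x":0.0124,"y":-0.0191,"z":0,"spin":-0.121},{"gripper":34,"x":0.0124,"y":-0.0191,"z":0,"spin":-0.121},{"gripper":34,"x":0.0124,"y":-0.0191,"z":0,"spin":-0.121},{"gripper":34,"x":0.0124,"y":-0.0191,"z":0,"spin":-0.121},{"gripper":34,"x":0.0124,"y":-0.0191,"z":0,"spin":-0.121},{"gripper":34,"x":0.0124,"y":-0.0191,"z":0,"spin":-0.121},{"gripper":34,"x":0.0124,"y":-0.0191,"z":0,"spin":-0.121}]' 30
python3 - <<'E'
from h import *
print(robot.observe()['joint_pos'])
c=cap('wrist','w1')
f=c['frame']; hsv=cv2.cvtColor(f,cv2.COLOR_RGB2HSV)
m=(((hsv[...,0]<6)|(hsv[...,0]>174))&(hsv[...,1]>150)&(hsv[...,2]>90)).astype(np.uint8)
n,l,s,ce=cv2.connectedComponentsWithStats(m)
for i in range(1,n):
    if s[i,4]>80:
        r=cv2.minAreaRect(np.argwhere(l==i)[:,::-1].astype(np.float32));print(s[i],ce[i],r); q=cv2.boxPoints(r)
        print([ray(c,p,.162)[:2].round(4) for p in q], ray(c,ce[i],.162))
E
```

```text
t: 2.3
ee_pos: [0.5885, 0.1487, 0.3028]
eef_rot: [[0.975, -0.223, 0.0], [-0.223, -0.975, 0.0], [0.0, -0.0, -1.0]]
wrist_force: [0.3, -0.1, -0.2]
grip_width: 0.0301
grip_force: 0.0
[1.18258687e+01 7.81436023e+00 1.00578728e+02 4.44504418e-03
 7.15961285e+01 1.14729414e+02]
[  0   0  16  41 520] [ 6.23653846 18.59423077] ((7.5, 20.0), (40.0, 15.0), 90.0)
[array([0.748 , 0.2688]), array([0.7464, 0.2618]), array([0.7305, 0.2696]), array([0.7321, 0.2768])] [0.74004335 0.26949313 0.162     ]
[ 313  213   20   75 1396] [322.60744986 249.99498567] ((322.5, 250.0), (74.0, 19.0), 90.0)
[array([0.613 , 0.1475]), array([0.6107, 0.1372]), array([0.5666, 0.1469]), array([0.5691, 0.1579])] [0.59049934 0.14717098 0.162     ]
[ 429  320   88   24 1493] [473.5083724  333.85800402] ((472.5, 331.5), (23.0, 87.0), 90.0)
[array([0.532 , 0.0941]), array([0.5202, 0.0425]), array([0.5039, 0.0437]), array([0.516 , 0.0964])] [0.51629892 0.06877064 0.162     ]
```

View pics/w1.png

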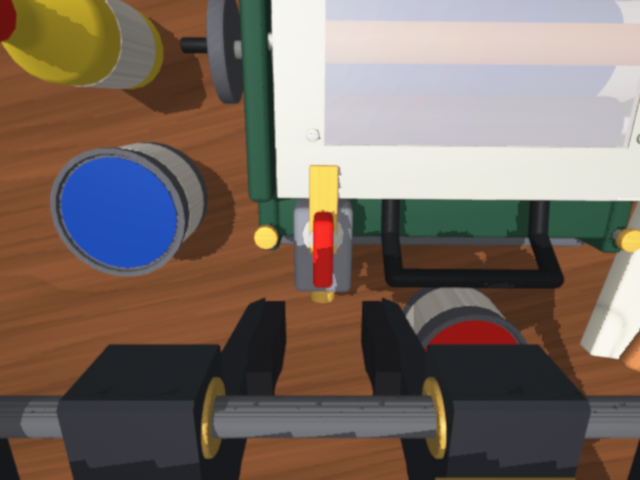

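The wrist view shows the wing at (322,250), parallel to the fingers and centred between them. The handle bar runs from (385,278) to (562,278), level in the image, so the yaw is right. Going down now.

```bash
python3 -m handwheel '[{"gripper":34,"x":0.001,"y":-0.0005,"z":-0.0115,"spin":0},{"gripper":34,"x":0,"y":0,"z":-0.0115,"spin":0},{"gripper":34,"x":0,"y":0,"z":-0.0115,"spin":0},{"gripper":34,"x":0,"y":0,"z":-0.0115,"spin":0},{"gripper":34,"x":0,"y":0,"z":-0.0115,"spin":0},{"gripper":34,"x":0,"y":0,"z":-0.0115,"spin":0},{"gripper":34,"x":0,"y":0,"z":-0.0115,"spin":0},{"gripper":34,"x":0,"y":0,"z":-0.0115,"spin":0},{"gripper":34,"x":0,"y":0,"z":-0.0115,"spin":0},{"gripper":34,"x":0,"y":0,"z":0,"spin":0}]' 30
python3 - <<'E'
from h import *
c=cap('wrist')
for p in((391,278),(556,278)): print(ray(c,p,.148))
E
python3 -m handwheel '[{"gripper":0,"x":0,"y":0,"z":0,"spin":0},{"gripper":0,"x":0,"y":0,"z":0,"spin":0},{"gripper":0,"x":0,"y":0,"z":0,"spin":0},{"gripper":0,"x":0,"y":0,"z":0,"spin":0},{"gripper":0,"x":0,"y":0,"z":0,"spin":0},{"gripper":0,"x":0,"y":0,"z":0,"spin":0}]' 30
```

```text
t: 3.18
ee_pos: [0.5873, 0.149, 0.1958]
eef_rot: [[0.976, -0.217, -0.005], [-0.217, -0.976, -0.001], [-0.005, 0.002, -1.0]]
wrist_force: [-1.5, 0.2, -1.0]
grip_width: 0.0299
grip_force: 0.0
[0.60700042 0.11935915 0.148     ]
[0.59469352 0.06402108 0.148     ]
t: 3.73
ee_pos: [0.5896, 0.1489, 0.2003]
eef_rot: [[0.976, -0.218, 0.002], [-0.218, -0.976, -0.0], [0.002, -0.0, -1.0]]
wrist_force: [-0.3, -2.6, 4.1]
grip_width: 0.0118
grip_force: 30.0
```

The wing is gripped (11.8 mm, 30 N). Now the quarter turn.

```bash
python3 -m handwheel '[{"gripper":0,"x":0,"y":0,"z":0,"spin":0.1},{"gripper":0,"x":0,"y":0,"z":0,"spin":0.1},{"gripper":0,"x":0,"y":0,"z":0,"spin":0.1},{"gripper":0,"x":0,"y":0,"z":0,"spin":0.1},{"gripper":0,"x":0,"y":0,"z":0,"spin":0.1},{"gripper":0,"x":0,"y":0,"z":0,"spin":0.1},{"gripper":0,"x":0,"y":0,"z":0,"spin":0.1},{"gripper":0,"x":0,"y":0,"z":0,"spin":0.1},{"gripper":0,"x":0,"y":0,"z":0,"spin":0.1},{"gripper":0,"x":0,"y":0,"z":0,"spin":0.1},{"gripper":0,"x":0,"y":0,"z":0,"spin":0.1},{"gripper":0,"x":0,"y":0,"z":0,"spin":0.1}]' 30
python3 -m handwheel '[{"gripper":0,"x":0,"y":0,"z":0,"spin":0.1},{"gripper":0,"x":0,"y":0,"z":0,"spin":0.1},{"gripper":0,"x":0,"y":0,"z":0,"spin":0.1},{"gripper":0,"x":0,"y":0,"z":0,"spin":0.065},{"gripper":0,"x":0,"y":0,"z":0,"spin":0},{"gripper":0,"x":0,"y":0,"z":0,"spin":0}]' 30
python3 -c "
from h import *
print(robot.observe()['moment'],robot.observe()['joint_pos'])"
```

```text
t: 4.73
ee_pos: [0.5886, 0.1515, 0.2003]
eef_rot: [[0.553, 0.833, -0.0], [0.833, -0.553, 0.004], [0.003, -0.003, -1.0]]
wrist_force: [-4.5, 6.2, 5.1]
grip_width: 0.0121
grip_force: 30.0
t: 5.23
ee_pos: [0.5878, 0.1518, 0.2002]
eef_rot: [[0.224, 0.975, -0.002], [0.975, -0.224, 0.005], [0.004, -0.003, -1.0]]
wrist_force: [-5.8, 6.6, 6.8]
grip_width: 0.0117
grip_force: 30.0
[ 0.99419891  1.04217211 -0.14853426] [ 11.99755767  12.6253801  106.28083187   0.33656446  61.1657969
  24.75931935]
```

```bash
python3 -m handwheel '[{"gripper":34,"x":0,"y":0,"z":0,"spin":0},{"gripper":34,"x":0,"y":0,"z":0,"spin":0},{"gripper":34,"x":0,"y":0,"z":0,"spin":0},{"gripper":34,"x":0,"y":0,"z":0.01,"spin":0},{"gripper":45,"x":0,"y":0,"z":0.02,"spin":0},{"gripper":45,"x":0,"y":0,"z":0.02,"spin":0},{"gripper":45,"x":0,"y":0,"z":0.02,"spin":0},{"gripper":45,"x":0,"y":0,"z":0.02,"spin":0},{"gripper":45,"x":0,"y":0,"z":0.01,"spin":0},{"gripper":45,"x":0,"y":0,"z":0,"spin":0},{"gripper":45,"x":0,"y":0,"z":0,"spin":0}]' 30
python3 - <<'E'
from h import *
c=cap('wrist','w2'); a=cap('top')
s=robot.observe(); print(proj(c,[[.548,.061,.145]]),proj(c,[[.5594,.1097,.145]]),proj(c,[[.537,.012,.145]]))
A=cv2.resize(a['frame'][180:270,250:350],None,fx=4,fy=4)
B=cv2.resize(c['frame'],None,fx=.6,fy=.6); o=np.zeros((360,790,3),np.uint8); o[:288,:384]=B; o[:,390:]=A
cv2.imwrite('pics/o2.png',o[:,:,::-1])
E
```

```text
t: 6.15
ee_pos: [0.5893, 0.1491, 0.2997]
eef_rot: [[0.223, 0.975, 0.001], [0.975, -0.223, 0.0], [0.001, 0.001, -1.0]]
wrist_force: [0.1, 0.5, -1.1]
grip_width: 0.0396
grip_force: 0.0
[[291.71594945 375.69452894]] [[290.31357044 309.80048032]] [[293.61124158 434.76530568]]
```

View pics/w2.png

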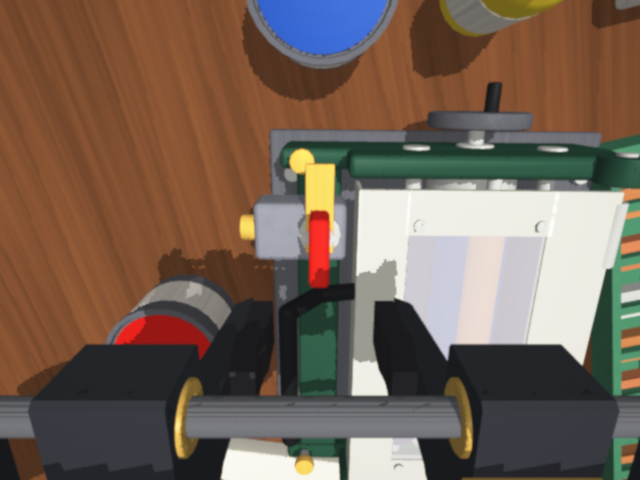

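The wrist view shows the latch open: the tongue points to the unit's left (320,185) and is clear of the guard edge. The bar is at column 289, within 2 px of the prediction. Next I'll move over the handle and down.

```bash
python3 -m handwheel '[{"gripper":45,"x":-0.0105,"y":-0.022,"z":0,"spin":0},{"gripper":45,"x":-0.0105,"y":-0.022,"z":0,"spin":0},{"gripper":45,"x":-0.0105,"y":-0.022,"z":0,"spin":0},{"gripper":45,"x":-0.0105,"y":-0.022,"z":0,"spin":0},{"gripper":45,"x":0,"y":0,"z":-0.015,"spin":0},{"gripper":45,"x":0,"y":0,"z":-0.015,"spin":0},{"gripper":45,"x":0,"y":0,"z":-0.015,"spin":0},{"gripper":45,"x":0,"y":0,"z":-0.015,"spin":0},{"gripper":45,"x":0,"y":0,"z":-0.015,"spin":0},{"gripper":45,"x":0,"y":0,"z":-0.015,"spin":0},{"gripper":45,"x":0,"y":0,"z":-0.015,"spin":0},{"gripper":45,"x":0,"y":0,"z":-0.003,"spin":0}]' 30
python3 -m handwheel '[{"gripper":45,"x":0,"y":0,"z":0,"spin":0},{"gripper":0,"x":0,"y":0,"z":0,"spin":0},{"gripper":0,"x":0,"y":0,"z":0,"spin":0},{"gripper":0,"x":0,"y":0,"z":0,"spin":0},{"gripper":0,"x":0,"y":0,"z":0,"spin":0},{"gripper":0,"x":0,"y":0,"z":0,"spin":0},{"gripper":0,"x":0,"y":0,"z":0,"spin":0},{"gripper":0,"x":0,"y":0,"z":0,"spin":0}]' 35
python3 - <<'E'
import numpy as np
th=np.radians(np.arange(0,61,2.5))+np.arctan2(30,215);r=np.hypot(.215,.03)
dx=-np.diff(r*np.cos(th));dz=np.diff(r*np.sin(th))
for i in range(24):print(f'{dx[i]*.974:.4f} {-dx[i]*.225:.4f} {dz[i]:.4f}')
E
```

```text
t: 7.25
ee_pos: [0.5441, 0.061, 0.1865]
eef_rot: [[0.223, 0.975, -0.008], [0.975, -0.223, -0.001], [-0.002, -0.008, -1.0]]
wrist_force: [-0.5, -0.4, -0.0]
grip_width: 0.0396
grip_force: 0.0
t: 7.92
ee_pos: [0.5457, 0.0617, 0.1919]
eef_rot: [[0.223, 0.975, -0.003], [0.975, -0.223, 0.001], [0.0, -0.003, -1.0]]
wrist_force: [-5.7, 1.8, 5.2]
grip_width: 0.0103
grip_force: 35.0
0.0015 -0.0003 0.0093
0.0019 -0.0004 0.0093
0.0023 -0.0005 0.0092
0.0026 -0.0006 0.0091
0.0030 -0.0007 0.0089
0.0034 -0.0008 0.0088
0.0038 -0.0009 0.0086
0.0041 -0.0010 0.0085
0.0045 -0.0010 0.0083
0.0048 -0.0011 0.0081
0.0052 -0.0012 0.0078
0.0055 -0.0013 0.0076
0.0058 -0.0013 0.0073
0.0061 -0.0014 0.0071
0.0064 -0.0015 0.0068
0.0067 -0.0016 0.0065
0.0070 -0.0016 0.0062
0.0072 -0.0017 0.0059
0.0075 -0.0017 0.0055
0.0077 -0.0018 0.0052
0.0079 -0.0018 0.0049
0.0081 -0.0019 0.0045
0.0083 -0.0019 0.0041
0.0085 -0.0020 0.0037
```

The handle is gripped, though a width of 10.3 mm is a little under the 12 mm bar. I'll lift 10 degrees and check.

```bash
python3 -m handwheel '[{"gripper":0,"x":0.0015,"y":-0.0003,"z":0.0093,"spin":0},{"gripper":0,"x":0.0019,"y":-0.0004,"z":0.0093,"spin":0},{"gripper":0,"x":0.0023,"y":-0.0005,"z":0.0092,"spin":0},{"gripper":0,"x":0.0026,"y":-0.0006,"z":0.0091,"spin":0},{"gripper":0,"x":0,"y":0,"z":0,"spin":0}]' 40
python3 - <<'E'
from h import *
w=cap('wrist'); b=cap('scene')
o=np.zeros((360,790,3),np.uint8)
o[:270,:360]=cv2.resize(w['frame'],(360,270)); o[:,365:785]=cv2.resize(b['frame'][120:300,240:450],(420,360))
cv2.imwrite('pics/o3.png',o[:,:,::-1])
E
```

```text
t: 8.33
ee_pos: [0.5545, 0.0596, 0.2299]
eef_rot: [[0.223, 0.975, -0.003], [0.975, -0.223, 0.0], [-0.0, -0.003, -1.0]]
wrist_force: [-7.7, 1.8, -2.3]
grip_width: 0.01
grip_force: 40.1
```

View pics/o3.png

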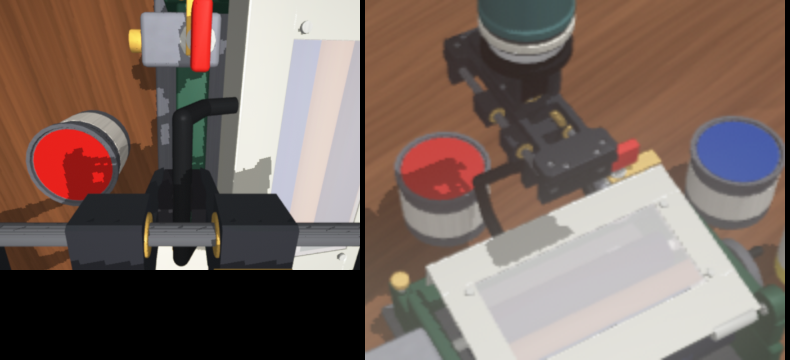

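The bar sits between the pads, the guard has started to rise, and the forces are small. Continuing along the arc.

```bash
python3 -m handwheel '[{"gripper":0,"x":0.003,"y":-0.0007,"z":0.0089,"spin":0},{"gripper":0,"x":0.0034,"y":-0.0008,"z":0.0088,"spin":0},{"gripper":0,"x":0.0038,"y":-0.0009,"z":0.0086,"spin":0},{"gripper":0,"x":0.0041,"y":-0.001,"z":0.0085,"spin":0},{"gripper":0,"x":0.0045,"y":-0.001,"z":0.0083,"spin":0},{"gripper":0,"x":0.0048,"y":-0.0011,"z":0.0081,"spin":0},{"gripper":0,"x":0.0052,"y":-0.0012,"z":0.0078,"spin":0},{"gripper":0,"x":0.0055,"y":-0.0013,"z":0.0076,"spin":0},{"gripper":0,"x":0,"y":0,"z":0,"spin":0}]' 40
python3 -c "
from h import *
c=cap('scene','s4')"
```

```text
t: 9.18
ee_pos: [0.5908, 0.0507, 0.2979]
eef_rot: [[0.223, 0.975, 0.002], [0.975, -0.223, -0.001], [-0.001, 0.002, -1.0]]
wrist_force: [-6.6, 1.2, -1.5]
grip_width: 0.0102
grip_force: 40.0
```

```bash
python3 -m handwheel '[{"gripper":0,"x":0.0058,"y":-0.0013,"z":0.0073,"spin":0},{"gripper":0,"x":0.0061,"y":-0.0014,"z":0.0071,"spin":0},{"gripper":0,"x":0.0064,"y":-0.0015,"z":0.0068,"spin":0},{"gripper":0,"x":0.0067,"y":-0.0016,"z":0.0065,"spin":0},{"gripper":0,"x":0.007,"y":-0.0016,"z":0.0062,"spin":0},{"gripper":0,"x":0.0072,"y":-0.0017,"z":0.0059,"spin":0},{"gripper":0,"x":0.0075,"y":-0.0017,"z":0.0055,"spin":0},{"gripper":0,"x":0.0077,"y":-0.0018,"z":0.0052,"spin":0},{"gripper":0,"x":0.0079,"y":-0.0018,"z":0.0049,"spin":0},{"gripper":0,"x":0.0081,"y":-0.0019,"z":0.0045,"spin":0},{"gripper":0,"x":0.0083,"y":-0.0019,"z":0.0041,"spin":0},{"gripper":0,"x":0.0085,"y":-0.002,"z":0.0037,"spin":0}]' 40
python3 -m handwheel '[{"gripper":0,"x":0,"y":0,"z":0,"spin":0},{"gripper":0,"x":0,"y":0,"z":0,"spin":0},{"gripper":0,"x":0,"y":0,"z":0,"spin":0}]' 40
python3 - <<'E'
from h import *
w=cap('wrist'); b=cap('scene')
o=np.zeros((480,790,3),np.uint8)
o[:270,:360]=cv2.resize(w['frame'],(360,270)); o[:,365:785]=cv2.resize(b['frame'][60:300,240:450],(420,480))
cv2.imwrite('pics/o5.png',o[:,:,::-1]); cv2.imwrite('pics/s5.png',b['frame'][:,:,::-1])
# hinge from handle start
h=np.array([.548,.0612])+.215*np.array([.974,-.225]); print('hinge',h)
p=np.array(robot.observe()['ee_pos']);g=p[:2]-h; print('unit x of grasp',g@[.974,-.225],'height over hinge',p[2]-.045-.115)
t=np.radians(60);
E
```

```text
t: 10.23
ee_pos: [0.6775, 0.0301, 0.3617]
eef_rot: [[0.224, 0.975, -0.001], [0.975, -0.224, -0.002], [-0.002, -0.001, -1.0]]
wrist_force: [-2.0, -4.4, -10.3]
grip_width: 0.0101
grip_force: 40.5
t: 10.48
ee_pos: [0.6773, 0.0302, 0.3614]
eef_rot: [[0.224, 0.975, -0.001], [0.975, -0.224, -0.002], [-0.002, -0.0, -1.0]]
wrist_force: [-2.2, -5.3, -6.8]
grip_width: 0.0101
grip_force: 40.1
hinge [0.75741  0.012825]
unit x of grasp -0.08216567281077496 height over hinge 0.2012821904502352
```

View pics/o5.png

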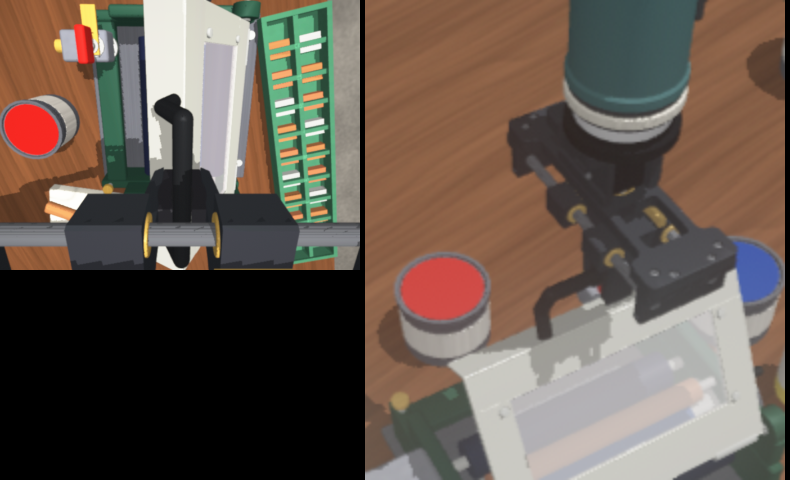

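The guard is up with the bar still between the pads, and the grasp is at unit x -82 mm, 201 mm above the hinge, matching 60 degrees. As a cross-check, I'll get the guard angle from its front-right top corner, seen at scene pixel (282,244) now and (271.5,262) when shut.

Run:
```python
from h import *
c=cap('scene'); h=np.array([.75741,.012825,.115]); ux=np.array([.974,-.225,0]);uy=np.array([.225,.974,0])
def ang(px,py):
    a=ray(c,px,0.);b=ray(c,px,.5)
    s=((py*uy+h-a)@uy)/((b-a)@uy); P=a+s*(b-a)-h
    return (P@ux).round(4),P[2].round(4),np.degrees(np.arctan2(P[2],-(P@ux)))-np.degrees(np.arctan2(6,170)),np.hypot(P@ux,P[2])
print(ang((271.5,262),-.125),ang((282.5,244),-.125),ang((425,195),.125))
f=cv2.resize(c['frame'][170:310,260:450],None,fx=4,fy=4,interpolation=cv2.INTER_CUBIC); cv2.imwrite('pics/f.png',f[:,:,::-1])
```

```text
(np.float64(-0.1658), np.float64(0.0126), np.float64(2.337015406634311), np.float64(0.16631814826761718)) (np.float64(-0.1044), np.float64(0.1365), np.float64(50.569419840549386), np.float64(0.17179884682415228)) (np.float64(-0.0751), np.float64(0.1405), np.float64(59.84320100234124), np.float64(0.15934480653282568))
```

View pics/f.png

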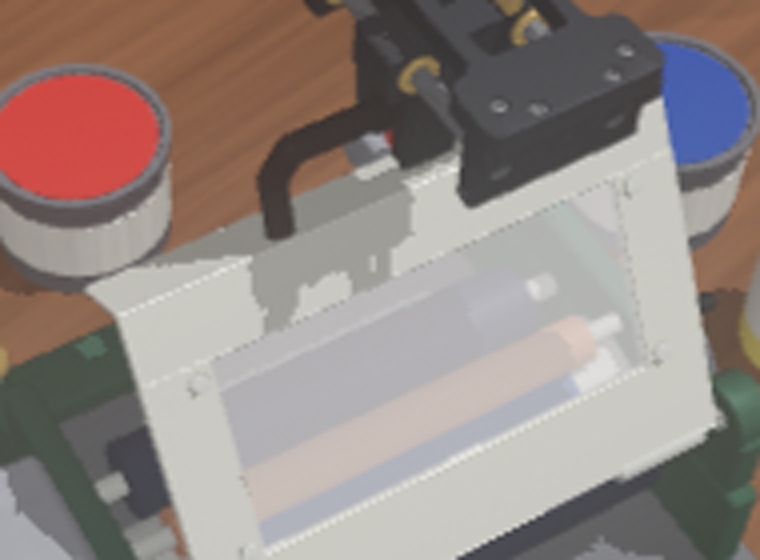

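The hood has a front lip, and the pixel I used was the lip's lower edge. The actual top fold corner is at crop (118,312), i.e. (289.4,247.8), and the left one is about (673,150), i.e. (428,207.4).

Run:
```python
from h import *
c=cap('scene'); h=np.array([.75741,.012825,.115]); ux=np.array([.974,-.225,0]);uy=np.array([.225,.974,0])
def ang(px,py):
    a=ray(c,px,0.);b=ray(c,px,.5)
    s=((py*uy+h-a)@uy)/((b-a)@uy); P=a+s*(b-a)-h
    return np.round([P@ux,P[2],np.degrees(np.arctan2(P[2],-(P@ux)))-2,np.hypot(P@ux,P[2])],4)
print(ang((289.3,247.7),-.125),ang((428,207.4),.125))
s=robot.observe();print(s['t'],s['ee_pos'],s['wrist_force'],s['grip_force'],s['grip_width'])
```

```text
[-0.0793  0.156  61.0457  0.175 ] [-0.0621  0.1224 61.1176  0.1372]
10.6833 [0.67700877 0.03022281 0.36130401] [-2.03079524 -4.74112568 -9.06595129] 40.118166860193014 0.009991217601617575
```

Both checks put the guard at 60–61 degrees. I'll hold for a second to confirm it stays there, then hand in.

```bash
python3 -m handwheel '[{"gripper":0,"x":0,"y":0,"z":0,"spin":0},{"gripper":0,"x":0,"y":0,"z":0,"spin":0},{"gripper":0,"x":0,"y":0,"z":0,"spin":0},{"gripper":0,"x":0,"y":0,"z":0,"spin":0},{"gripper":0,"x":0,"y":0,"z":0,"spin":0},{"gripper":0,"x":0,"y":0,"z":0,"spin":0},{"gripper":0,"x":0,"y":0,"z":0,"spin":0},{"gripper":0,"x":0,"y":0,"z":0,"spin":0},{"gripper":0,"x":0,"y":0,"z":0,"spin":0},{"gripper":0,"x":0,"y":0,"z":0,"spin":0}]' 40
python3 -c "
from h import *
print(order.hand_in())"
```

```text
t: 11.52
ee_pos: [0.6769, 0.0303, 0.3613]
eef_rot: [[0.224, 0.975, -0.001], [0.975, -0.224, -0.002], [-0.002, -0.001, -1.0]]
wrist_force: [-3.0, -4.2, -7.4]
grip_width: 0.0102
grip_force: 40.1
the job is handed in; nothing more can be done
None
```

The latch is turned to its open stop, the guard is up at about 60 degrees with the gripper still holding its handle, nothing else was touched, and the job was handed in at 11.5 s (no verdict was returned).

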